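Load a test plate under the spring clip of its holder

ROBOT

A 7-joint arm with a two-finger parallel gripper is mounted at the origin on a cart in front of the work surface, level with it; the furniture and walls round the work are solid. World frame = base frame: x ahead of the robot, y to its left, z up, the work surface at z = 0. Lengths are in mm, angles in rad, forces in N, time in s.
With the tool pointing down it reaches from about 400 to 875 mm from the base axis. Payload 19.3 kg.
Tool frame: the origin (TCP) lies at the very end of the fingers, on their centre line; the grasp point (between the pads) lies 19 mm behind it (grip_point_offset is the z of the grasp point in the tool frame, in mm); z points along the fingers, x is the direction in which the jaws open and shut, and the axes are right-handed (so a half turn about z gives the same grasp; the last joint's range is limited). The gripper opens to 85 mm and grips with 20 to 120 N. Pads are 22 mm wide; open, the fingers measure 114 mm over their backs; the gripper's body (76 mm by 85 mm) begins 54 mm behind the grasp point. The pads swing forward as they close: fully open they stand 13 mm farther back than shut.
Start: joints at [-1.267, 0.521, -0.036, 1.599, 0.021, 1.021, -0.113], TCP at [228.24, 581.826, 231.291] pointing down, gripper open.
Joint ranges: [-2.91, 2.91], [-0.3, 2.13], [-1.5, 1.42], [0.17, 2.43], [-1.26, 4.41], [0.16, 1.93], [-2.52, 2.52]. Speed limits (rad/s): [1.89, 1.89, 2.39, 2.39, 3.01, 3.01, 3.01].

INTERFACE

Orientations are given as a 3x3 rotation matrix whose columns are the frame's x, y, z axes.
In Python, from workcell import movep, movel, goto_joints, open_gripper, clamp, wait, inverse_kinematics, read_state, camera, PlanningError, finish_job, grip_point_offset gives the robot as it stands. Calls block until the motion is done:
- movep(position, orientation): joint-space move of the TCP to a pose.
- movel(position, frame=None, max_speed=150, guard=None): straight line of the TCP; frame=None keeps the orientation; max_speed is the mean speed in mm/s. With guard (N) it stops when the force on the tool has changed by that much, and returns True; else False.
- goto_joints(angles): joint-space move.
- open_gripper() and clamp(): open the fingers fully, or close them until they stop; the grip force is fixed at half the most.
- wait(seconds).
- inverse_kinematics(position, orientation): joint angles nearest the present ones, or None.
- read_state(): the state.
- camera(name): name is "scene" or "top" or "wrist"; returns a dict with "image" (400x640x3 uint8, blue, green, red), "range_z" (400x640 float32, mm along the optical axis (not along the pixel's ray), 0 where there is no reading), "fx", "fy", "cx", "cy" (pixels), "cam_to_world" (4x4, takes a point from camera to world coordinates). Camera axes: x right, y up, looking along -z (the intrinsics and any distortion apply to the point x, -y, -z); pixel columns grow to the right and rows downward; lengths in mm; the calibration is good to about 2 mm. A picture is of the moment at which its call begins.
A pose or a line that the arm cannot do raises PlanningError and nothing moves.
- finish_job(): hands the job in, once; it reports no verdict.
The state is a dict: "time": time; "qpos": joint angles; "qvel": joint speeds; "joint_efforts": joint torques, N m; "eef_pos": TCP position; "tool_rot": TCP orientation; "ft_force": force on the tool from outside, world axes, zero at the start; "torque": the same for the moment, N m; "finger_gap": finger opening in mm.
Only numpy, scipy, OpenCV 4.12 (cv2) and the standard library are available. Lean on these libraries where they do the work, as an engineer would, in place of code of your own. Each camera call takes 0.05 s, during which the arm holds its last target.

TASK

Press the holder's long finger bar down with one fingertip so that the spring clip's nose rises, and keep it well down, the nose clear of the plate, while the other fingertip pushes the flat steel test plate along its lane, beneath the nose, until it is fully home against the end stop. Then let the bar up so that the clip comes down on the plate, and move clear. The plate is only pushed, never picked up or raised out of its lane, and the small things lying around the holder stay where they are.

Things in the scene. Friction and masses are not known exactly. Their poses are not given: they have to be found in the camera images.
- holder: Clip holder fixed to the desk, dark base 167x110x8 mm with a white lane, floor 16 mm above the desk. Origin on the desk under the clip's nose, on the lane's centre line. x: along the lane to the stop, the pushing direction, within 26 deg of straight away from the robot; y: left, towards the finger bar; z up. Two hinge posts at x = -97 and +14 mm, y = 27 to 37 mm, top 31 mm above the desk.
- stop_face (a point): Middle of the lower edge of the end stop's face, on the lane floor (holder x = +30 mm). The stop is 12 mm high. The lane begins 150 mm before it and is 42.5 mm wide between side guides that stand 3 mm above its floor (outer faces 26 mm from the centre line).
- plate_center (a point): Centre (half-way up) of the loose steel test plate: 50 mm long along the lane, 40 mm wide, 12 mm thick (top 28 mm above the desk), 0.08 to 0.17 kg, sharp flat ends. It starts flat in the lane before the nose, centre at holder x = -62 to -42 mm; home against the stop its centre is at holder x = +5 mm, y = 0.
- bar_mid (a point): Top of the finger bar at holder x = -60 mm. Steel bar, 10 mm round, parallel to the lane, its axis 64 mm left of the lane's centre line, holder x = -120 to +5 mm, top 32 mm above the desk at rest, 18.5 mm at its lower stop. Pressed anywhere (a tip may slide along it) it sinks and the nose rises. Both tips at one height, 21 mm above the desk, hold it well down (lowest part of the tip over the bar) and meet the plate's rear face.
- clip (a joint): Angle of the spring clip (rad) about its hinge, parallel to the lane and 31.5 mm left of its centre line: 0 at rest, when the nose (12 mm long, at holder x = -6 to +6 mm) hangs 7 mm above the lane floor and blocks the plate; grows as the bar is pressed; 0.16 with the nose on the plate (bar top at 26 mm), 0.3 well open; 0.40 at its stop. 2 N on the bar at first, 5 N well down; springs back by itself.
- vial: Bystander, loose on the desk beside the holder, not to be disturbed: glass vial with a white screw cap, 28 mm across, 58 mm high; origin at the middle of its underside.
- stopper: Bystander, loose on the desk beside the holder, not to be disturbed: red-brown rubber stopper, 22 mm across, 20 mm high; origin at the middle of its underside.
- union: Bystander, loose on the desk beside the holder, not to be disturbed: white tube fitting, 18x38x15 mm, lying; origin at the middle of its underside.
- forceps: Bystander, loose on the desk beside the holder, not to be disturbed: steel forceps, 15x133x9 mm, lying, long along its own y; origin at the middle of its underside.
- cap: Bystander, loose on the desk beside the holder, not to be disturbed: round white cap, 32 mm across, 14 mm high; origin at the middle of its underside.
Not all that is in view belongs to the job. Of the things like the part that bears plate_center, leave any that is green or orange; of the rest the larger one is meant.

How it is judged (in metres and radians):
On the way, in this order (a step that is already met when the one before it is completed fails the run):
1. the clip is held open with the plate still in front of the nose (value of joint clip above 0.155 rad and x of plate_center in the frame of holder below -0.027 m), for 0.1 s.
2. the plate is home against the stop while the clip is still held open (x of plate_center in the frame of holder above 0.002 m and y of plate_center in the frame of holder between -0.004 and 0.004 m and z of plate_center in the frame of holder between 0.019 and 0.025 m and value of joint clip above 0.17 rad), for 0.1 s.
At the end, for the whole second after the job is handed in: The plate lies flat in the lane with its centre within 3 mm of its home position against the stop, and the clip, let go, rests on it (clip angle 0.14 to 0.21 rad) (x of plate_center in the frame of holder above 0.002 m and y of plate_center in the frame of holder between -0.004 and 0.004 m and z of plate_center in the frame of holder between 0.019 and 0.025 m and value of joint clip between 0.14 and 0.21 rad and angle between the x axis of holder and the x axis of plate_center, either way round below 0.06 rad and angle between plate_center's own z axis and vertical below 0.06 rad); the robot touches nothing.
It fails at once if the plate is raised more than 5 mm off the lane or tipped (z of plate_center in the frame of holder above 0.027 m or angle between plate_center's own z axis and vertical above 0.2 rad).
It fails at once if one of the small things beside the holder is moved more than 15 mm or tipped over (distance of any of vial, stopper, union, forceps, cap from where it was at the start of the episode above 0.015 m or angle between vial's own z axis and vertical above 0.5 rad).
It also fails if it takes over 35 s, if anything falls off the work surface, if the arm or the gripper's body presses on something with over 40 N, if the wrist force passes 120 N, or if a joint passes its speed limit or range.

## Working session

There is one attempt and no reset: what is moved stays moved. The work goes in short steps, each a Python script; the robot and the scene stay as the last script left them, time stands still between calls to the robot, and variables do not carry over. Pictures are saved under pics/ and viewed, and the job is handed in when it is done.

```bash
mkdir -p pics; ls; python3 - <<'E'
from workcell import *
import cv2,pickle
print(read_state()); print(grip_point_offset)
d={}
for n in("scene","top","wrist"):
    c=camera(n); d[n]=c; cv2.imwrite(f"pics/a_{n}.png",c["image"]); print(n,c["fx"],c["fy"],c["cx"],c["cy"],c["cam_to_world"],[k for k in c])
pickle.dump(d,open("a.pkl","wb"))
E
```

```text
pics
{'time': 0.0, 'qpos': array([-1.26722086,  0.52203356, -0.03633148,  1.59998308,  0.02116844,
        1.02107246, -0.11280475]), 'qvel': array([-6.35897832e-04,  4.90583562e-04,  3.07514368e-04, -1.34015319e-03,
       -9.45304357e-05, -1.89754641e-03, -4.12917218e-04]), 'joint_efforts': array([-2.86454509e-03, -9.27074790e+01,  1.97833881e+00, -3.69939816e+01,
        1.76752056e-02,  8.22538947e-03,  4.99591476e-05]), 'eef_pos': array([228.11321947, 581.53948423, 230.72241291]), 'tool_rot': array([[ 3.65158811e-01,  9.30945172e-01, -3.60414267e-04],
       [ 9.30944578e-01, -3.65158986e-01, -1.05303946e-03],
       [-1.11193050e-03,  4.90009279e-05, -9.99999381e-01]]), 'ft_force': array([-0.55540047,  0.5994487 , -0.36647854]), 'torque': array([-0.01600129,  0.01258727,  0.0223277 ]), 'finger_gap': 85.23317429823709}
-18.700000000000003
scene 398.35555999788073 398.35555999788073 321.82578217648415 203.40919622945628 [[-6.22162727e-01  4.97083978e-01 -6.04831431e-01  9.67888984e+01]
 [-7.82818017e-01 -3.84672456e-01  4.89104339e-01  3.46280059e+02]
 [ 1.04639383e-02  7.7777543
[... 287 characters left out ...]
913711e-01  4.08837870e+02]
 [-9.99605723e-01 -1.83731132e-02  2.12327105e-02 -6.01618537e+01]
 [ 1.76421904e-02  1.77307761e-01  9.83997312e-01  1.19910193e+03]
 [ 0.00000000e+00  0.00000000e+00  0.00000000e+00  1.00000000e+00]] ['image', 'range_z', 'fx', 'fy', 'cx', 'cy', 'cam_to_world']
wrist 321.2454861533674 321.2454861533674 315.87431538589436 202.82703454079353 [[ 3.65421093e-01 -8.81568026e-01 -2.98839824e-01  1.51723183e+02]
 [ 9.30842299e-01  3.46145509e-01  1.17114904e-01  6.12074261e+02]
 [ 1.97307915e-04 -3.20969005e-01  9.47089678e-01  3.72966478e+02]
 [ 0.00000000e+00  0.00000000e+00  0.00000000e+00  1.00000000e+00]] ['image', 'range_z', 'fx', 'fy', 'cx', 'cy', 'cam_to_world']
```

View pics/a_scene.png

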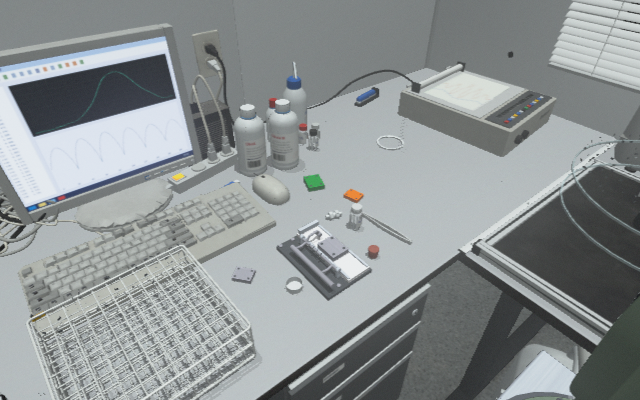

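View pics/a_top.png

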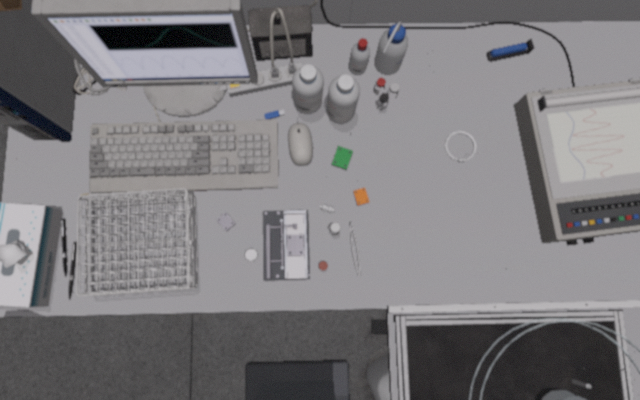

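```bash
cat > h.py <<'E'
import numpy as np,pickle,cv2
def pt(c,u,v,z=None):
    # world point on plane z (mm) or by range
    r=np.array([(u-c["cx"])/c["fx"],-(v-c["cy"])/c["fy"],-1.0])
    M=c["cam_to_world"]; R=M[:3,:3];t=M[:3,3]
    d=R@r
    s=(z-t[2])/d[2] if z is not None else c["range_z"][int(v),int(u)]
    return t+s*d
def proj(c,p):
    M=c["cam_to_world"]; q=M[:3,:3].T@(np.asarray(p,float)-M[:3,3])
    return np.array([c["cx"]+c["fx"]*q[0]/-q[2], c["cy"]-c["fy"]*q[1]/-q[2]])
E
python3 - <<'E'
from h import *
d=pickle.load(open("a.pkl","rb"))
c=d["top"]; cv2.imwrite("pics/a_top_c.png",cv2.resize(c["image"][180:300,200:380],None,fx=4.4,fy=4.4,interpolation=cv2.INTER_CUBIC))
c2=d["scene"]; cv2.imwrite("pics/a_sc_c.png",cv2.resize(c2["image"][190:310,220:420],None,fx=4,fy=4,interpolation=cv2.INTER_CUBIC))
for uv in[(263,279),(308,279),(308,211),(264,211)]: print(uv,pt(c,*uv,8),pt(c,*uv))
E
```

```text
(263, 279) [441.02850381  56.48505468   8.        ] [441.06502028  56.61737683   6.64883544]
(308, 279) [438.75828944 -49.5380009    8.        ] [438.98447252 -49.45769001  -1.00412153]
(308, 211) [601.34099729 -52.29996591   8.        ] [601.92940816 -52.27593502   4.35924185]
(264, 211) [603.35921226  53.90938976   8.        ] [602.77708066  53.56801603  11.56453474]
```

View pics/a_top_c.png

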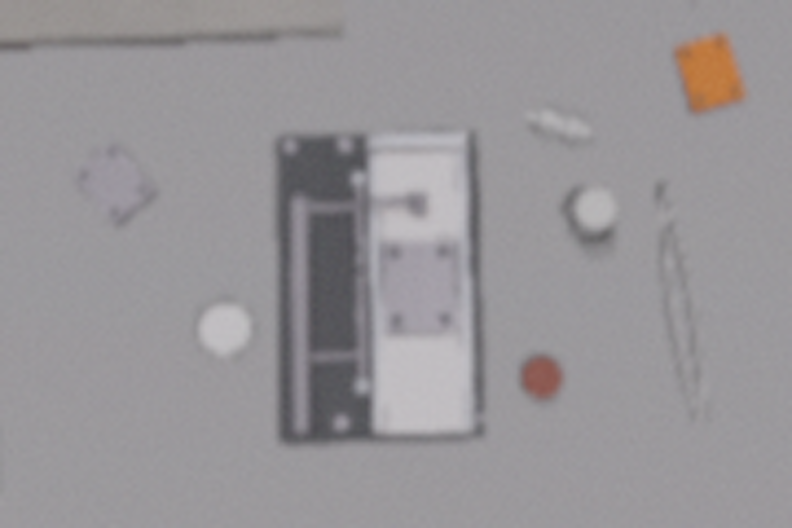

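View pics/a_sc_c.png

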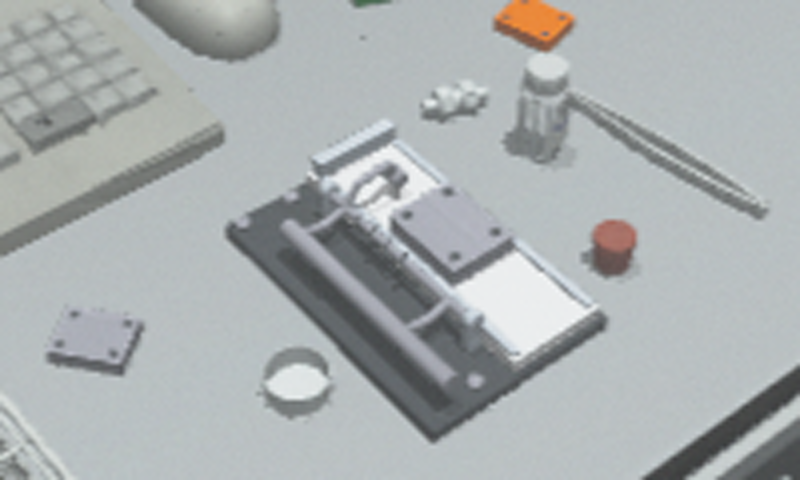

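View pics/a_wrist.png

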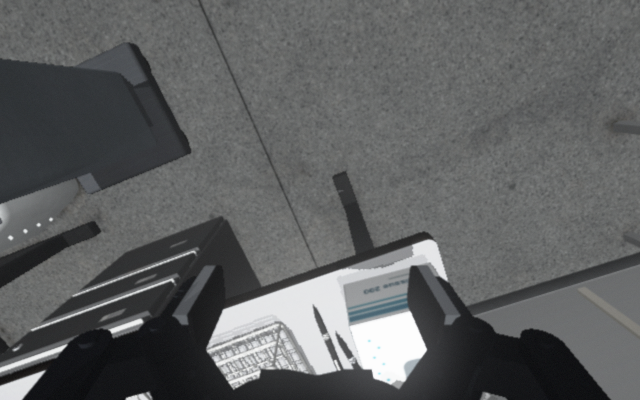

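```bash
python3 - <<'E'
from h import *
d=pickle.load(open("a.pkl","rb"))
c=d["wrist"]; r=c["range_z"]
M=c["cam_to_world"];
import numpy as np
# points nearer than 200mm in tool frame
R=np.array([[ 3.65158811e-01,9.30945172e-01,-3.60414267e-04],[9.30944578e-01,-3.65158986e-01,-1.05303946e-03],[-1.11193050e-03,4.90009279e-05,-9.99999381e-01]]);t=np.array([228.11,581.54,230.72])
v,u=np.nonzero((r>0)&(r<260))
z=r[v,u]
P=np.stack([(u-c["cx"])/c["fx"]*z,-(v-c["cy"])/c["fy"]*z,-z],1)@M[:3,:3].T+M[:3,3]
T=(P-t)@R
print(len(T),T.min(0),T.max(0))
for s in(-1,1):
  for lo in range(-80,20,4):
    q=T[(T[:,0]*s>0)&(T[:,2]>=lo)&(T[:,2]<lo+4)]
    if len(q): print(s,lo,len(q),q.min(0).round(1),q.max(0).round(1))
E
```

```text
33671 [-75.13324065 -18.91378984 -89.19171911] [ 75.4284928   13.32024009 -11.96178241]
-1 -80 2489 [-73.4 -18.4 -80. ] [ -0.  -3. -76.]
-1 -76 1606 [-73.4 -18.  -76. ] [ -0.1  -2.8 -72. ]
-1 -72 1463 [-73.3 -17.5 -72. ] [ -9.3   6.2 -68. ]
-1 -68 2830 [-74.3 -14.4 -68. ] [-36.   10.6 -64. ]
-1 -64 1157 [-75.1 -14.6 -64. ] [-37.4  13.3 -60. ]
-1 -60 689 [-72.9 -14.4 -60. ] [-40.4  -5.9 -56. ]
-1 -56 193 [-64.7 -13.6 -56. ] [-43.5  -4.8 -52. ]
-1 -52 429 [-51.8 -12.1 -51.9] [-41.6   2.4 -48. ]
-1 -48 355 [-56.  -11.8 -48. ] [-41.9   7.4 -44. ]
-1 -44 398 [-56.1 -12.  -44. ] [-41.8  11.2 -40. ]
-1 -40 386 [-56.1 -11.5 -40. ] [-41.8  11.4 -36. ]
-1 -36 346 [-56.4 -11.8 -36. ] [-41.9  11.3 -32. ]
-1 -32 317 [-55.8 -12.  -32. ] [-41.8  11.2 -28. ]
-1 -28 292 [-56.1 -12.1 -28. ] [-41.8  11.4 -24. ]
-1 -24 251 [-56.  -11.7 -24. ] [-41.9  10.9 -20. ]
-1 -20 189 [-54.4 -11.6 -20. ] [-42.   11.1 -16. ]
-1 -16 86 [-46.5 -10.3 -16. ] [-42.   10.4 -12.4]
1 -80 2475 [  0.2 -18.2 -80. ] [ 74.5  -3.4 -76. ]
1 -76 1611 [  0.2 -18.1 -76. ] [ 74.5  -3.4 -72. ]
1 -72 1519 [ 10.9 -17.7 -72. ] [ 74.2   6.8 -68. ]
1 -68 2790 [ 36.8 -14.5 -68. ] [ 75.4  11.1 -64. ]
1 -64 1138 [ 38.1 -14.2 -64. ] [ 74.8  12.4 -60. ]
1 -60 654 [ 41.4 -14.6 -60. ] [ 72.2  -5.7 -56. ]
1 -56 196 [ 44.  -13.6 -56. ] [ 66.4  -5.2 -52. ]
1 -52 455 [ 42.5 -11.9 -52. ] [ 53.4   2.6 -48. ]
1 -48 331 [ 42.4 -11.8 -48. ] [ 56.8   7.8 -44. ]
1 -44 403 [ 42.5 -11.9 -44. ] [ 56.6  11.  -40. ]
1 -40 394 [ 42.4 -11.7 -40. ] [ 57.2  11.4 -36. ]
1 -36 342 [ 42.4 -11.8 -36. ] [ 56.9  11.3 -32. ]
1 -32 306 [ 42.5 -11.8 -32. ] [ 56.5  11.4 -28. ]
1 -28 286 [ 42.4 -11.5 -28. ] [ 57.   11.2 -24. ]
1 -24 259 [ 42.6 -11.6 -24. ] [ 56.2  11.3 -20. ]
1 -20 193 [ 42.6 -11.5 -20. ] [ 54.   11.1 -16. ]
1 -16 78 [ 42.6 -10.2 -15.9] [ 46.4  10.5 -12.1]
1 -12 1 [ 43.4  -1.1 -12. ] [ 43.4  -1.1 -12. ]
```

```bash
cat >> h.py <<'E'
def Rz(th):
    # tool down; th = heading of pushing dir from world x; tool x = left (+y) rotated by th
    c,s=np.cos(th),np.sin(th)
    x=np.array([-s,c,0]);z=np.array([0,0,-1.]);y=np.cross(z,x)
    return np.stack([x,y,z],1)
E
python3 - <<'E'
from h import *
from workcell import *
for th in(0,-.5,.5):
  for p in((500,0,250),(500,0,40)): print(th,inverse_kinematics(p,Rz(th)))
movep((500,0,230),Rz(0))
c=camera("wrist"); s=read_state(); print(s["time"],s["eef_pos"],s["qpos"],s["ft_force"])
pickle.dump(c,open("b.pkl","wb")); cv2.imwrite("pics/b.png",c["image"])
E
```

```text
0 [-0.34391635  0.30944776  0.2837228   1.91257955 -0.10623635  0.9339102
  1.56112332]
0 [-0.08994667  0.63361925 -0.03820989  2.05697363  0.05181995  0.45187558
  1.40342472]
-0.5 [-0.40401948  0.31563918  0.36098696  1.91539293 -0.13677588  0.9341874
  1.09297846]
-0.5 [-0.16216216  0.63699979  0.05833471  2.06073875 -0.08048882  0.44592843
  1.02819435]
0.5 [-0.25951842  0.30370822  0.17663275  1.90853041 -0.06536674  0.93482224
  2.01884408]
0.5 [-0.02173316  0.63426664 -0.12905769  2.05339474  0.17132483  0.46378702
  1.79137745]
2.4917 [500.09194729   0.71626488 229.93950981] [-0.32114613  0.33359819  0.25534874  1.93490601 -0.10712184  0.88601765
  1.56041055] [-0.64728709  0.58205457  0.88335884]
```

View pics/b.png

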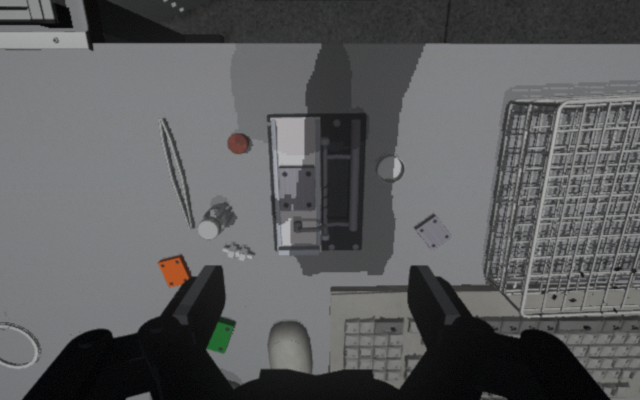

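```bash
python3 - <<'E'
from h import *
c=pickle.load(open("b.pkl","rb"))
print(c["cam_to_world"].round(3))
im=c["image"][105:260,255:380]
cv2.imwrite("pics/b1.png",cv2.resize(im[:78],None,fx=6,fy=6,interpolation=cv2.INTER_CUBIC))
cv2.imwrite("pics/b2.png",cv2.resize(im[70:],None,fx=6,fy=6,interpolation=cv2.INTER_CUBIC))
E
```

```text
[[-1.00000e-03 -9.47000e-01 -3.21000e-01  4.17962e+02]
 [ 1.00000e+00 -0.00000e+00 -1.00000e-03  9.22000e-01]
 [ 1.00000e-03 -3.21000e-01  9.47000e-01  3.72143e+02]
 [ 0.00000e+00  0.00000e+00  0.00000e+00  1.00000e+00]]
```

View pics/b1.png

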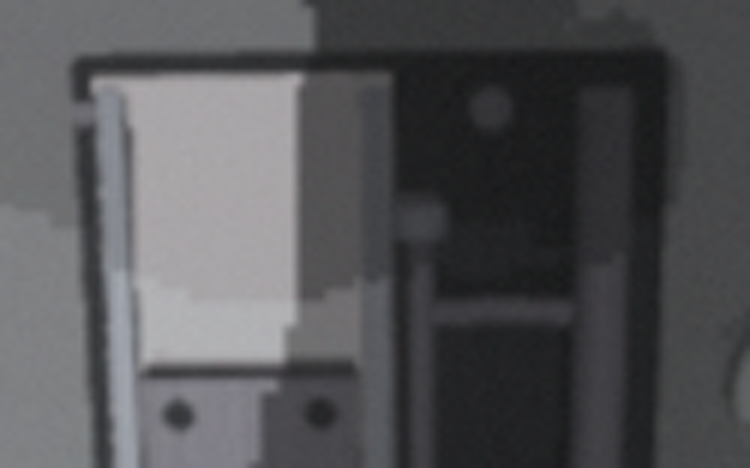

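View pics/b2.png

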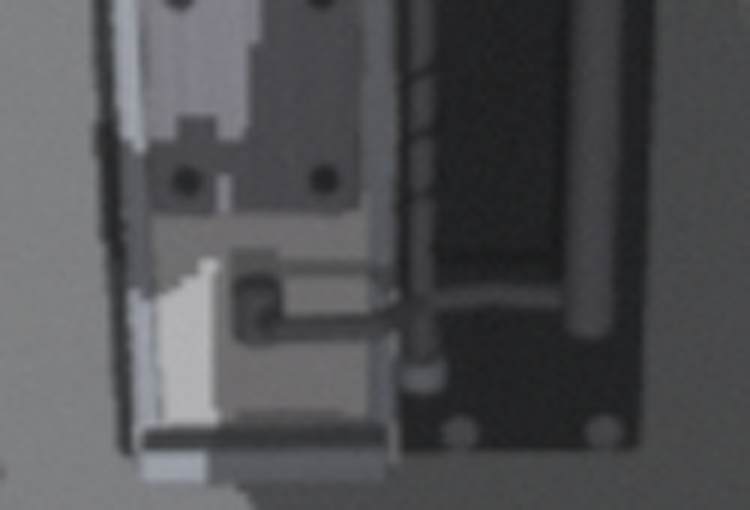

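```bash
python3 - <<'E'
from h import *
c=pickle.load(open("b.pkl","rb"))
def P(n,x,y,z):
    u=255+(x+.5)/6-.5; v=(105 if n==1 else 175)+(y+.5)/6-.5
    p=pt(c,u,v,z); return p
pts=dict(baseNR=(1,75,62,8),baseNL=(1,668,50,8),baseFR=(2,122,455,8),baseFL=(2,636,450,8),
barN=(1,607,87,29),barF=(2,590,335,27),plRR=(1,142,376,28),plRL=(1,357,376,28),plFR=(2,150,213,28),plFL=(2,360,213,28),
noseNear=(2,258,280,28),laneN=(1,130,75,16),laneNL=(1,392,75,19),stopbotR=(2,150,425,16),stopbotL=(2,390,425,16),stoptopR=(2,140,450,28),stoptopL=(2,388,450,28))
for k,v in pts.items(): print(k,P(*v).round(1), c["range_z"][int((105 if v[0]==1 else 175)+v[2]/6),int(255+v[1]/6)])
E
```

```text
baseNR [439.8 -52.1   8. ] 351.14532
baseNL [437.7  56.    8. ] 360.63998
baseFR [604.8 -50.2   8. ] 405.6765
baseFL [603.7  57.7   8. ] 414.27295
barN [442.7  42.6  29. ] 333.49615
barF [569.1  44.7  27. ] 370.0835
plRR [493.8 -39.7  28. ] 352.70963
plRL [493.7  -0.6  28. ] 362.45792
plFR [543.5 -40.   28. ] 379.78445
plFL [ 5.434e+02 -1.000e-01  2.800e+01] 379.99048
noseNear [557.2 -19.7  28. ] 370.1785
laneN [441.6 -41.2  16. ] 346.02634
laneNL [441.4   5.6  19. ] 353.90787
stopbotR [593.9 -43.1  16. ] 390.16983
stopbotL [593.9   5.9  16. ] 393.6713
stoptopR [593.5 -43.8  28. ] 383.94238
stoptopL [593.5   5.4  28. ] 396.62796
```

```bash
cat >> h.py <<'E'
O=np.array([563.5,-19.6]);YAW=.013
def W(x,y,z):
    c,s=np.cos(YAW),np.sin(YAW); return np.array([O[0]+c*x-s*y,O[1]+s*x+c*y,z])
E
python3 - <<'E'
from h import *
from workcell import *
clamp()
movep(W(-91,0,80),Rz(YAW))
movel(W(-91,0,22),max_speed=100)
s=read_state();print(s["time"],s["eef_pos"],W(-91,0,22),s["finger_gap"])
g=movel(W(-69.7,0,22),max_speed=40,guard=8)
s=read_state();print(g,s["time"],s["eef_pos"],W(-69.7,0,22),s["ft_force"])
c=camera("top"); cv2.imwrite("pics/c.png",cv2.resize(c["image"][200:290,240:330],None,fx=6,fy=6,interpolation=cv2.INTER_CUBIC))
c=camera("scene"); cv2.imwrite("pics/c2.png",cv2.resize(c["image"][190:310,220:420],None,fx=4,fy=4,interpolation=cv2.INTER_CUBIC))
E
```

```text
4.6583 [472.96733055 -20.7588506   22.59305612] [472.50768939 -20.78296668  22.        ] -0.16987635117450114
False 5.3417 [493.8152626  -20.50602451  21.94170074] [493.80588957 -20.50607448  22.        ] [-0.02575684  0.4545122  -0.54643336]
```

View pics/c2.png

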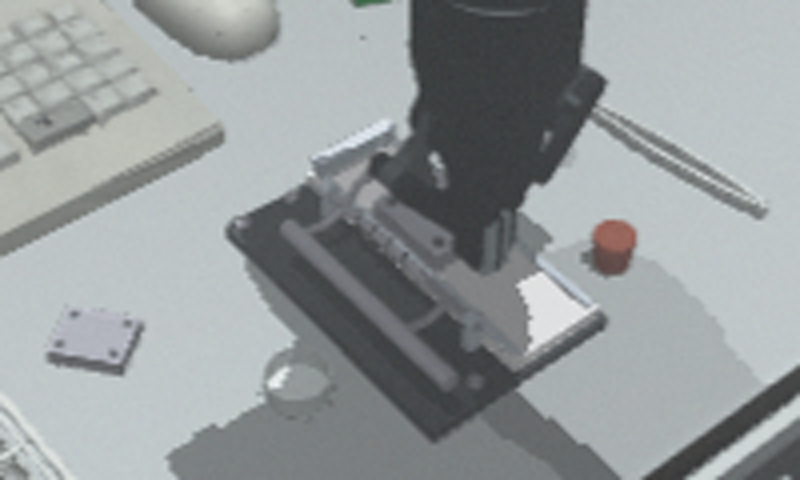

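```bash
python3 - <<'E'
from h import *
from workcell import *
movel(W(-72,0,22),max_speed=40)
movel(W(-72,0,90),max_speed=150)
open_gripper()
th=YAW+np.radians(32)
movep(W(-98.6,22.5,60),Rz(th))
c=camera("wrist"); s=read_state(); print(s["time"],s["eef_pos"],W(-98.6,22.5,60),s["finger_gap"],s["ft_force"])
pickle.dump((c,s),open("d.pkl","wb")); cv2.imwrite("pics/d.png",c["image"])
r=c["range_z"];M=c["cam_to_world"]
v,u=np.nonzero((r>0)&(r<260));z=r[v,u]
P=np.stack([(u-c["cx"])/c["fx"]*z,-(v-c["cy"])/c["fy"]*z,-z],1)@M[:3,:3].T+M[:3,3]
T=(P-s["eef_pos"])@s["tool_rot"]
for sg in(-1,1):
  for lo in(-28,-24,-22,-20,-18,-16,-14,-12):
    q=T[(T[:,0]*sg>35)&(abs(T[:,0])<60)&(T[:,2]>=lo)&(T[:,2]<lo+2)&(T[:,1]>-14)]
    if len(q): print(sg,lo,len(q),q.min(0).round(1),q.max(0).round(1))
E
```

```text
7.575 [465.2625797    1.17809344  60.36545938] [464.61583982   1.61633488  60.        ] 85.44089061066758 [ 0.05161785 -0.45690669  0.35265089]
-1 -28 155 [-55.7 -12.  -28. ] [-41.9  11.3 -26. ]
-1 -24 146 [-56.1 -11.7 -24. ] [-41.9  10.5 -22. ]
-1 -22 122 [-55.  -11.6 -22. ] [-42.   10.8 -20. ]
-1 -20 111 [-53.7 -11.6 -20. ] [-42.   11.3 -18. ]
-1 -18 93 [-49.2 -11.3 -18. ] [-42.1  11.1 -16. ]
-1 -16 55 [-47.9 -10.3 -15.9] [-42.   10.5 -14.1]
-1 -14 33 [-42.8  -8.5 -13.9] [-42.2   9.  -12.2]
1 -28 148 [ 42.6 -11.6 -28. ] [ 56.6  11.3 -26. ]
1 -24 124 [ 42.6 -11.6 -24. ] [ 56.8  10.8 -22. ]
1 -22 138 [ 42.4 -11.5 -22. ] [ 56.2  10.7 -20. ]
1 -20 99 [ 42.6 -11.7 -20. ] [ 54.   11.4 -18. ]
1 -18 98 [ 42.6 -11.1 -18. ] [ 49.6  10.7 -16. ]
1 -16 61 [ 42.6 -10.4 -15.9] [ 44.5  10.  -14. ]
1 -14 25 [ 42.7  -8.8 -14. ] [ 43.3   7.1 -12.3]
1 -12 1 [ 43.6  -5.  -11. ] [ 43.6  -5.  -11. ]
```

View pics/d.png

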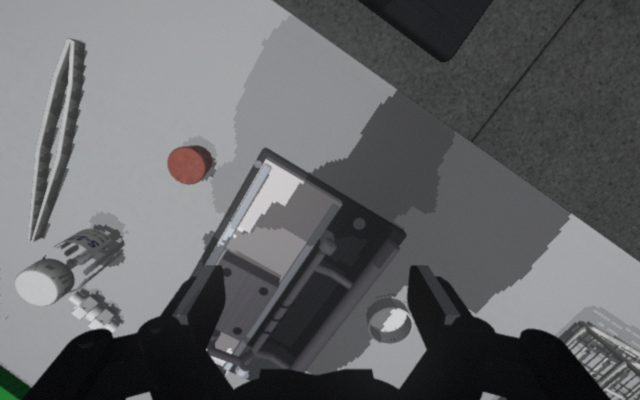

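```bash
python3 - <<'E'
from h import *
c,s=pickle.load(open("d.pkl","rb"))
cv2.imwrite("pics/d1.png",cv2.resize(c["image"][220:345,190:320],None,fx=4.8,fy=4.8,interpolation=cv2.INTER_CUBIC))
# predicted rear-top corners
for p in((-58.5,20,28),(-58.5,-20,28),(-120,64,29),(-60,64,32)): q=proj(c,W(*p)); print(p,q,(q-[190,220])*4.8)
E
```

```text
(-58.5, 20, 28) [279.35488028 286.65605248] [428.90342533 319.9490519 ]
(-58.5, -20, 28) [222.09644601 256.77366921] [154.06294082 176.51361222]
(-120, 64, 29) [394.34830115 245.41254567] [980.87184552 121.98021922]
(-60, 64, 32) [339.75437975 319.75931654] [718.82102278 478.84471939]
```

View pics/d1.png

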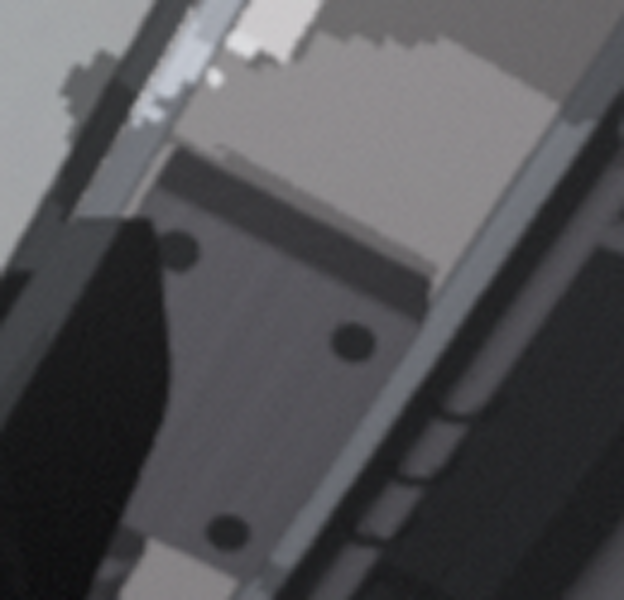

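```bash
python3 - <<'E'
from h import *
from workcell import *
th=YAW+np.radians(30)
X0=-60.5-36.7; yc=23.5
movep(W(X0,yc,40),Rz(th))
s=read_state();print(s["time"],s["eef_pos"]-W(X0,yc,40))
g=movel(W(X0,yc,9),max_speed=40,guard=25)
s=read_state();print(g,s["time"],s["eef_pos"]-W(X0,yc,9),s["ft_force"],s["torque"])
for n in("scene","top","wrist"):
    c=camera(n); cv2.imwrite(f"pics/e_{n}.png",c["image"] if n=="wrist" else cv2.resize(c["image"][190:310,220:420],None,fx=4,fy=4,interpolation=cv2.INTER_CUBIC)); pickle.dump(c,open(f"e_{n}.pkl","wb"))
E
```

```text
7.825 [-0.09659105 -0.28434686 -0.12548946]
False 8.75 [0.00697798 0.12768646 0.1355586 ] [-0.22464598  2.44557008  3.5953823 ] [ 0.7262764   0.10766832 -0.06992306]
```

View pics/e_scene.png

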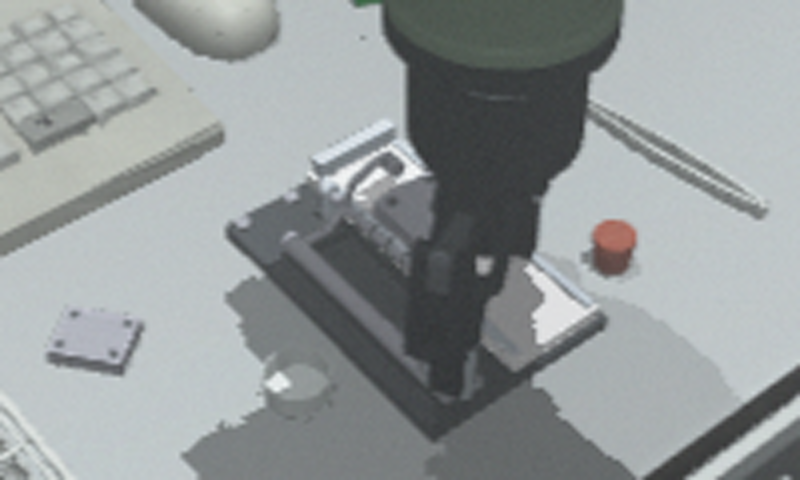

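View pics/e_wrist.png

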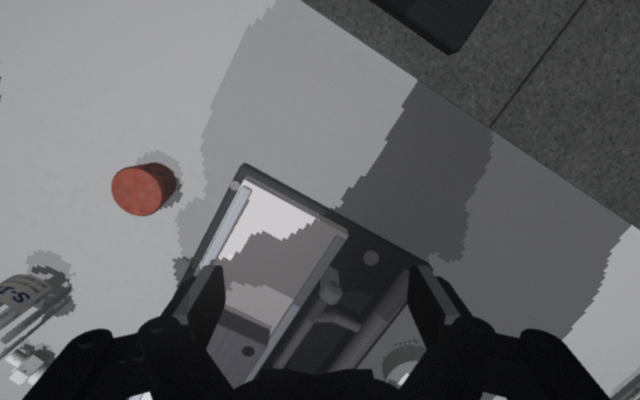

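```bash
python3 - <<'E'
from h import *
a=pickle.load(open("a.pkl","rb"))
for nm in("top","scene"):
  e=pickle.load(open(f"e_{nm}.pkl","rb"))
  for lab,c in(("before",a[nm]),("pressed",e)):
    r=c["range_z"];v,u=np.nonzero(r>0);z=r[v,u];M=c["cam_to_world"]
    P=np.stack([(u-c["cx"])/c["fx"]*z,-(v-c["cy"])/c["fy"]*z,-z],1)@M[:3,:3].T+M[:3,3]
    cc,s=np.cos(YAW),np.sin(YAW);D=P[:,:2]-O;H=np.stack([cc*D[:,0]+s*D[:,1],-s*D[:,0]+cc*D[:,1],P[:,2]],1)
    q=H[(H[:,0]>-50)&(H[:,0]<0)&(abs(H[:,1]-62)<6)&(H[:,2]<60)]
    print(nm,lab,"bar top pct",np.percentile(q[:,2],[50,80,90,97]).round(1),len(q))
    q=H[(abs(H[:,0])<8)&(abs(H[:,1])<8)&(H[:,2]<80)]
    print("   nose",np.percentile(q[:,2],[10,50,80,90,97]).round(1),len(q))
E
```

```text
top before bar top pct [28.2 31.6 32.8 33.8] 127
   nose [12.9 28.9 34.1 37.  40.3] 44
top pressed bar top pct [20.3 23.7 24.5 24.9] 7
   nose [31.3 39.1 43.  43.8 45. ] 8
scene before bar top pct [27.6 32.2 32.6 33.6] 204
   nose [16.1 17.8 33.9 38.7 41.6] 68
scene pressed bar top pct [21.1 23.  23.5 23.9] 160
   nose [16.9 38.1 41.9 42.9 46.4] 41
```

View pics/e_top.png

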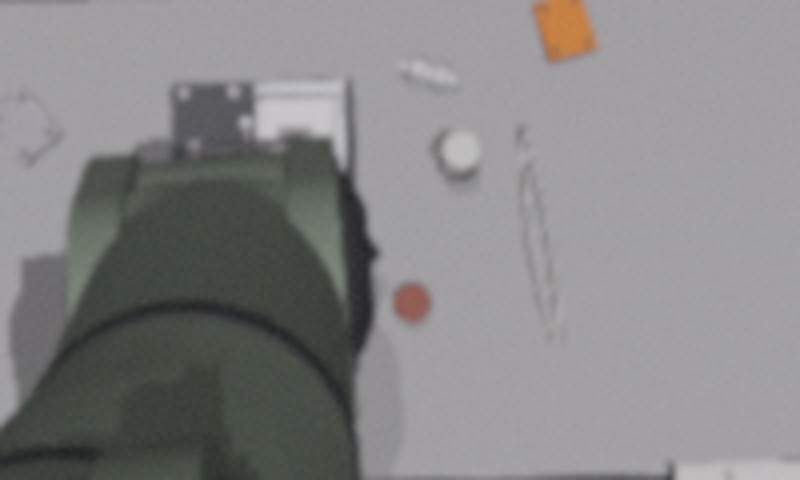

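```bash
python3 - <<'E'
from h import *
from workcell import *
X0=-60.5-36.7; yc=22.4
movel(W(X0+.5,yc,8.7),max_speed=20,guard=20)
s=read_state();print(s["time"],s["ft_force"])
for xr in(-45,-30,-21.5):
    g=movel(W(xr-36.7,yc,8.7),max_speed=40,guard=15)
    s=read_state();print(g,s["time"],s["eef_pos"]-W(xr-36.7,yc,8.7),s["ft_force"])
    if g:break
for n in("scene","wrist"):
    c=camera(n); cv2.imwrite(f"pics/f_{n}.png",c["image"] if n=="wrist" else cv2.resize(c["image"][190:310,220:420],None,fx=4,fy=4,interpolation=cv2.INTER_CUBIC)); pickle.dump(c,open(f"f_{n}.pkl","wb"))
E
```

```text
9.15 [-0.5166156   2.39619276  4.15199783]
False 9.675 [ 0.67296535 -0.23141109  0.0927901 ] [ 0.76790312 -1.71500857  4.48889116]
False 10.2 [-0.2303303  -0.09023984 -0.05307304] [-2.28606468 -1.0649037   4.90894441]
False 10.5667 [-0.13657658 -0.16167884 -0.04901777] [-2.36573008 -0.43389094  6.11903426]
```

View pics/f_scene.png

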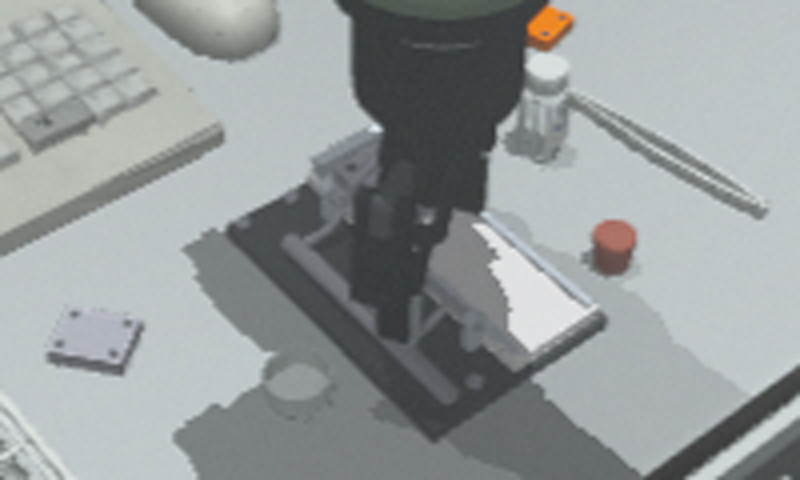

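View pics/f_wrist.png

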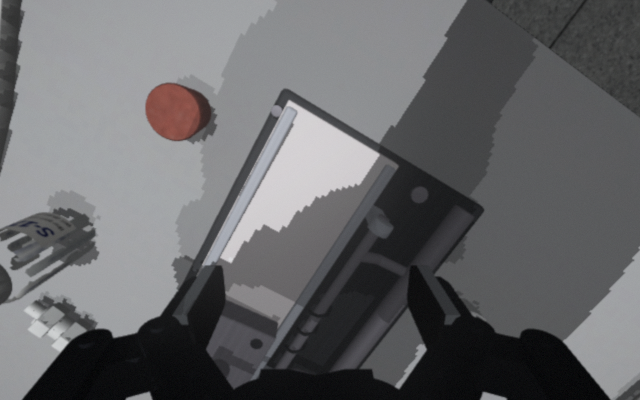

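```bash
python3 - <<'E'
from h import *
from workcell import *
yc=22.4
for xr in (-20,-19,-18,-17,-16,-15,-14):
    g=movel(W(xr-36.7,yc,8.7),max_speed=20,guard=10)
    s=read_state();print(xr,g,s["time"],s["eef_pos"]-W(xr-36.7,yc,8.7),s["ft_force"])
    if g or s["ft_force"][0]<-9:break
wait(.15)
s=read_state();print(s["eef_pos"],s["ft_force"])
for n in("scene","wrist"):
    c=camera(n); cv2.imwrite(f"pics/g_{n}.png",c["image"] if n=="wrist" else cv2.resize(c["image"][190:310,220:420],None,fx=4,fy=4,interpolation=cv2.INTER_CUBIC)); pickle.dump(c,open(f"g_{n}.pkl","wb"))
E
```

```text
-20 False 10.9167 [-0.5551235  -0.09331871 -0.08651528] [-5.06128528 -1.20849715  5.28267416]
-19 False 11.1667 [-0.83590417 -0.15075378 -0.15292247] [-5.16267065 -0.7398367   5.90344211]
-18 False 11.4167 [-0.88163167 -0.11401049 -0.13979251] [-6.34316109 -1.52155395  6.70044161]
-17 False 11.6667 [-0.90999148 -0.11812304 -0.16802806] [-6.28878532 -1.01417771  6.70725242]
-16 False 11.9167 [-1.17183811 -0.16689131 -0.17832569] [-7.47125419 -1.39557418  7.51728133]
-15 False 12.1667 [-1.86245087 -0.24945172 -0.2688677 ] [-10.34882008  -0.50301885   9.97208112]
[509.64071193   1.90592262   8.428946  ] [-10.48173831  -0.79360692   9.56776601]
```

View pics/g_scene.png

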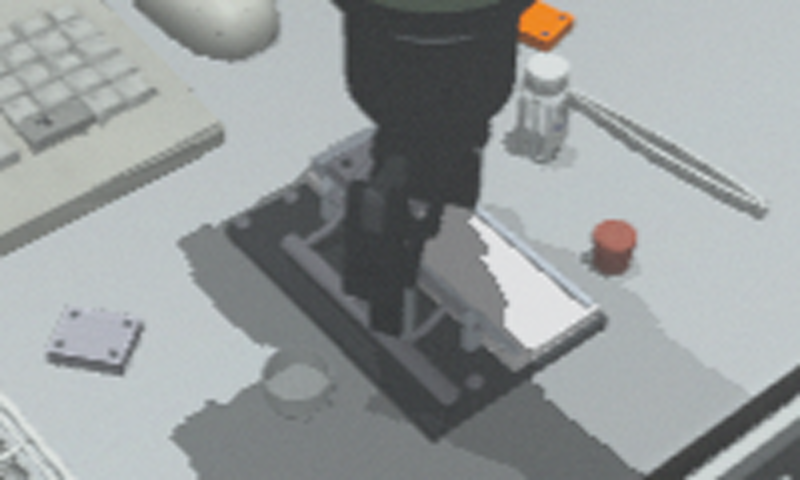

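View pics/g_wrist.png

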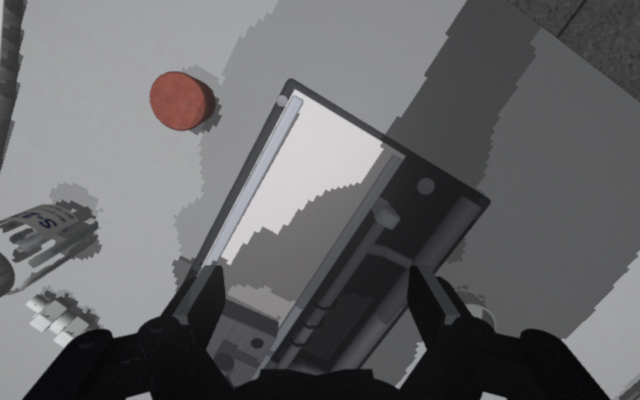

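```bash
python3 - <<'E'
from h import *
c=pickle.load(open("g_wrist.pkl","rb"))
cv2.imwrite("pics/g1.png",cv2.resize(c["image"][265:390,190:310],None,fx=4.8,fy=4.8,interpolation=cv2.INTER_CUBIC))
for p in((-20,20,28),(-20,-20,28),(-20,20,16),(-20,-20,16)): q=proj(c,W(*p)); print(p,q,(q-[190,265])*4.8)
c=pickle.load(open("g_scene.pkl","rb"))
cv2.imwrite("pics/g2.png",cv2.resize(c["image"][215:265,280:360],None,fx=9,fy=9,interpolation=cv2.INTER_CUBIC))
for p in((30,20,28),(30,-20,28),(5,0,28),(-20,20,28),(30,20,16)): q=proj(c,W(*p)); print(p,q,(q-[280,215])*9)
E
```

```text
(-20, 20, 28) [276.10044356 340.26025015] [413.28212907 361.24920074]
(-20, -20, 28) [197.52129614 304.42037001] [ 36.10222145 189.21777607]
(-20, 20, 16) [278.84027075 323.11043086] [426.43329962 278.93006813]
(-20, -20, 16) [206.09232972 289.17506404] [ 77.24318268 116.04030741]
(30, 20, 28) [300.32633696 229.82543227] [182.93703266 133.42889043]
(30, -20, 28) [315.53267825 221.77995102] [319.79410424  61.0195592 ]
(5, 0, 28) [315.49383483 232.17760073] [319.44451346 154.59840655]
(-20, 20, 28) [315.45254304 243.23063136] [319.0728874  254.07568227]
(30, 20, 16) [300.46182357 234.07764337] [184.1564121  171.69879033]
```

View pics/g1.png

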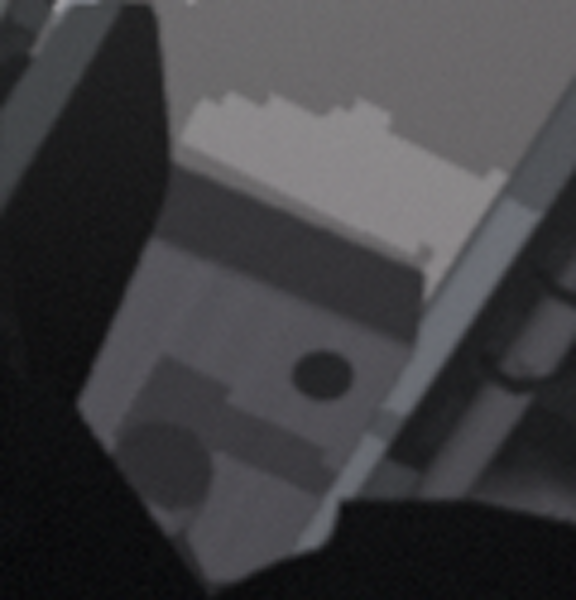

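View pics/g2.png

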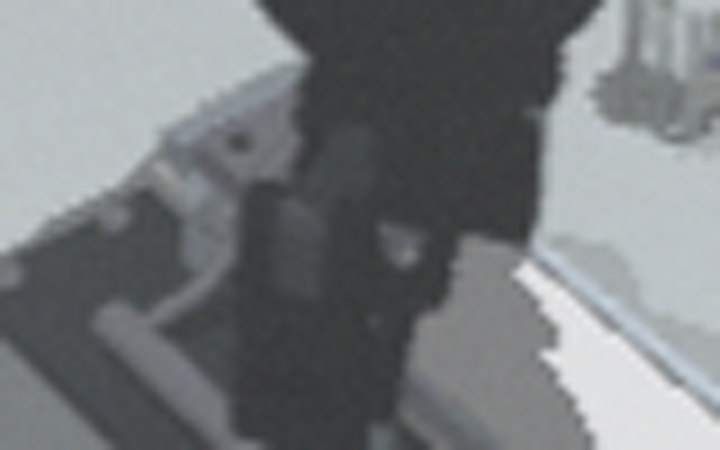

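```bash
python3 - <<'E'
from h import *
from workcell import *
yc=22.4
for xr in (-14,-13,-12,-11):
    g=movel(W(xr-36.7,yc,8.9),max_speed=20,guard=15)
    s=read_state();print(xr,g,s["time"],s["eef_pos"],s["ft_force"])
    if g or s["ft_force"][0]<-18:break
wait(.15)
c=camera("wrist"); pickle.dump(c,open("i_wrist.pkl","wb"))
cv2.imwrite("pics/i1.png",cv2.resize(c["image"][265:390,190:310],None,fx=4.8,fy=4.8,interpolation=cv2.INTER_CUBIC))
for p in((-20,20,28),(-20,-20,28)): q=proj(c,W(*p)); print(p,q,(q-[190,265])*4.8)
E
```

```text
-14 False 12.6667 [509.89067007   1.86876351   8.47685126] [-14.10906139  -0.52807618  11.40412848]
-13 False 12.9167 [510.07939916   1.85773523   8.37745793] [-19.24484836  -0.18546164  14.37609292]
(-20, 20, 28) [276.66201653 339.8412433 ] [415.97767932 359.23796782]
(-20, -20, 28) [197.95937154 303.93222683] [ 38.20498341 186.87468879]
```

View pics/i1.png

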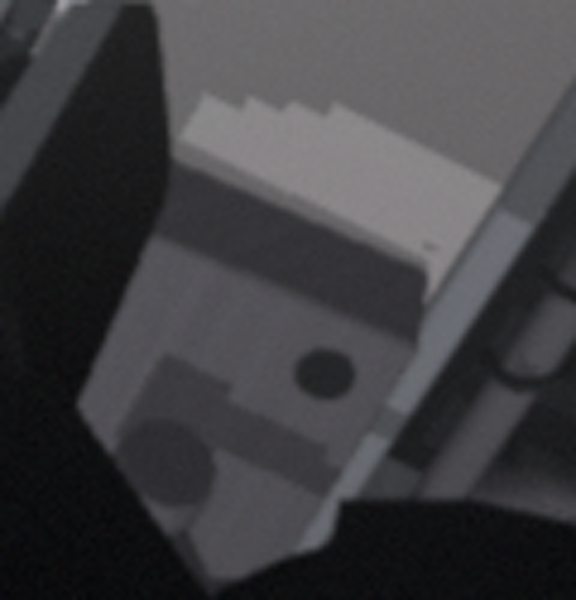

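```bash
python3 - <<'E'
from h import *
from workcell import *
yc=22.4
movel(W(-20-36.7-5,yc,8.9),max_speed=40)
s=read_state();print(s["time"],s["ft_force"])
movel(W(-20-36.7-5,yc,40),max_speed=60)
movel(W(-61.7,yc,150),max_speed=150)
movep(W(-150,yc,230),Rz(YAW))
wait(.3)
s=read_state();print(s["time"],s["eef_pos"],s["ft_force"])
for n in("scene","top","wrist"):
    c=camera(n); pickle.dump(c,open(f"j_{n}.pkl","wb"))
    cv2.imwrite(f"pics/j_{n}.png",c["image"] if n=="wrist" else cv2.resize(c["image"][190:310,220:420],None,fx=4,fy=4,interpolation=cv2.INTER_CUBIC))
c=pickle.load(open("j_scene.pkl","rb"))
r=c["range_z"];v,u=np.nonzero(r>0);z=r[v,u];M=c["cam_to_world"]
P=np.stack([(u-c["cx"])/c["fx"]*z,-(v-c["cy"])/c["fy"]*z,-z],1)@M[:3,:3].T+M[:3,3]
cc,s=np.cos(YAW),np.sin(YAW);D=P[:,:2]-O;H=np.stack([cc*D[:,0]+s*D[:,1],-s*D[:,0]+cc*D[:,1],P[:,2]],1)
q=H[(H[:,0]>-50)&(H[:,0]<0)&(abs(H[:,1]-62)<6)&(H[:,2]<60)]
print("bar",np.percentile(q[:,2],[50,80,90,97]).round(1),len(q))
E
```

```text
13.5667 [-1.1878809  -0.3721053   4.24203977]
16.0 [413.30767881   0.70730308 229.35463308] [ 0.09184696  0.46706605 -0.82507278]
bar [24.4 27.2 28.1 28.5] 169
```

View pics/j_scene.png

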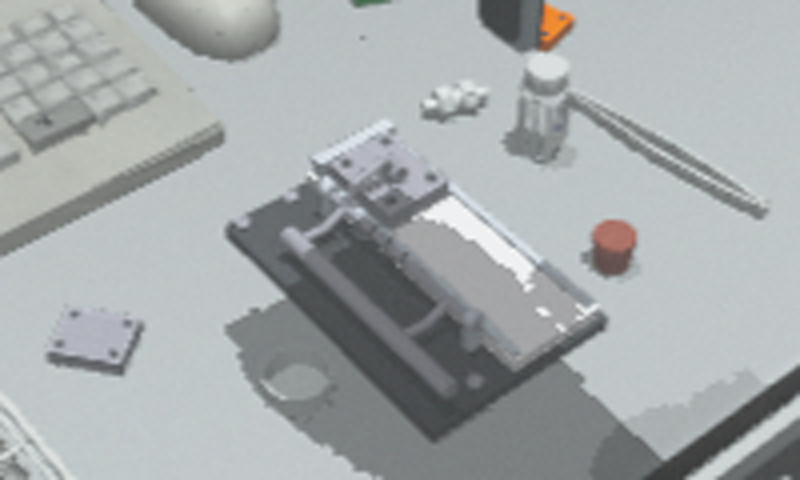

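View pics/j_wrist.png

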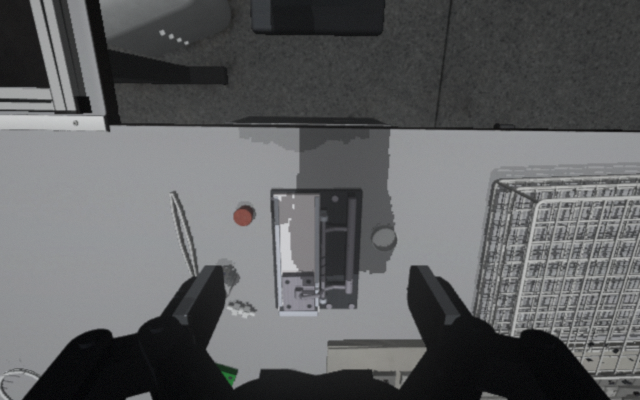

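```bash
python3 - <<'E'
from workcell import *
finish_job(); print(read_state()["time"])
E
```

```text
the job is handed in; nothing more can be done
the job is handed in; nothing more can be done
```

I pushed the plate home with the bar held down, let the clip down onto it, moved the arm clear and handed the job in. The clock read about 16 s of the 35 s allowed at my last check. No verdict is reported, so the results below are my own measurements.

- **Pre-push:** With the fingers closed I first pushed the plate 11 mm along the lane, still short of the nose (centre at about holder x = -33 mm). This was so that one fingertip would stay on the bar for the whole of the main push.
- **Press:** With the gripper open and turned about 30°, one fingertip pressed the bar to about 22.5 mm, which I estimate as a clip angle near 0.25 rad. The nose was up about 8 mm with the plate still in front of it. The tip sat slightly off the bar's crown, so I shifted it about 1 mm before pushing.
- **Push home:** The other fingertip pushed the plate to the stop. Contact was hard: the force rose about 9 N over the last 0.4 mm of travel. I held it there, backed off, then lifted.

**Last checks**
- The pictures show the plate square in the lane and flush against the stop, with the nose resting on it.
- The bar top read 27 to 28 mm, against the 26 mm expected with the nose on the plate; the depth readings scatter by 1 to 2 mm.
- In the camera view the plate's rear edge came out about 1 mm short of the home position, which is within the calibration error.
- The tool carried no load, and the small things look unmoved.

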